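# Phone from the lamp organiser's tray to the charger

### The arm

A 7-joint arm with a two-finger parallel gripper is mounted at the origin on a cart in front of the work surface, level with it; the furniture and walls round the work are solid. World frame = base frame: x ahead of the robot, y to its left, z up, the work surface at z = 0. Lengths are in m, angles in rad, forces in N, time in s.
With the tool pointing down it reaches from about 0.4 to 0.85 m from the base axis. Payload 4.5 kg.
Tool frame: the origin (TCP) lies midway between the tips of the shut fingers; the grasp point (between the pads) lies 19 mm behind it; z points along the fingers, y is the line along which they close (so a half turn about z gives the same grasp; the last joint's range is limited). The gripper opens to 88 mm and grips with 3 to 60 N. Pads are 18 mm wide; open, the fingers measure 123 mm over their backs; the gripper's body (75 mm by 187 mm) begins 45 mm behind the grasp point.
Start: joints at [-1.229, 0.689, -0.195, 1.565, 0.157, 0.902, -0.215], TCP at [0.189, 0.596, 0.239] pointing down, gripper open.
Joint ranges: [-3.01, 3.01], [-0.46, 2.08], [-1.47, 1.51], [0.13, 2.56], [-1, 4.14], [0.04, 2.09], [-2.66, 2.66]. Speed limits (rad/s): [2.57, 2.57, 3.14, 3.14, 3.14, 3.14, 3.14].

### API

Orientations are given as a unit quaternion [x, y, z, w].
In Python, from plant import * gives the robot as it stands.
- The arm moves only by the tool send_rows, never from a script. Its argument "targets" is a list of rows, each a list of 2 entries, a list of its own where there are three numbers: the shift along the tool's x, y, z in units of 0.3 m (1.0 is 0.3 m), then the turn, a rotation vector about the tool's x, y, z in units of pi rad (1.0 is pi rad). A call has 1 to 12 rows; each row is the pose to reach, as a shift and turn from the pose commanded when the call began, along the tool's axes at that moment, turning the shorter way round; what a row does not reach only later rows make up. A row lasts 1/8 s, in which the tool goes at most 62.5 mm and 10.7 degrees, less where a joint would pass 70% of its speed; a pose out of reach is approached as far as the arm can. A call with a number of a shift or a turn outside -1 to 1 is refused whole. A call with a gripper value outside its range is refused whole. "fingers" is the opening, from 0 (shut) to 1 (fully open), set as the call begins (left out, the last holds). The fingers move at their own pace and stop on an object; "newtons" is the grip in N (left out, the last holds). Time passes only in rows, so rows that repeat a pose let the fingers close. It gives the time, the measured TCP pose, the force, the opening and the grip force at its end, in the units of the state.
- get_state(): the state, without advancing time (a new reading comes with each control period).
- snapshot(name): name is "scene" or "top"; returns a dict with "img" (400x640x3 uint8, blue, green, red), "fx", "fy", "cx", "cy" (pixels), "cam_to_world" (4x4, takes a point from camera to world coordinates). Camera axes: x right, y down, z forward; pixel columns grow to the right and rows downward; lengths in m; the calibration is good to about 2 mm. A picture is of the moment at which its call begins. There is no depth.
- finish_job(): hands the job in; it is judged then, once.
The state is a dict: "clock": time; "q": joint angles; "qd": joint speeds; "joint_torque": joint torques, N m; "tool_pos": TCP position; "eef_rot": TCP orientation; "contact_force": force on the tool from outside, world axes, zero at the start; "moment": the same for the moment, N m; "opening": opening from 0.0 (shut) to 1.0 (fully open); "finger_force": force on a finger pad.
Only numpy, scipy, OpenCV 4.12 (cv2) and the standard library are available. Lean on these libraries where they do the work, as an engineer would, in place of code of your own. Each camera call takes 0.05 s, during which the arm holds its last target. There are 200 camera calls.

### The job

Put the phone on charge. Swing the lamp arm on the desk organiser back until the lamp is no longer over the phone tray, then slide the phone out over the tray's open end, far enough to take it by its two long sides but not so far that it tips off, pick it up there and set it down flat, screen up, centred on the round charger before you let go. Leave the lamp swung back, never let the phone fall, and leave the cup, the keys and the pen where they are.

Things in the scene. Friction and masses are not known exactly. Their poses are not given: they have to be found in the camera images.
- organiser: Fixed light wooden desk organiser, 187 x 270 mm, 70 mm high, yaw varies. Origin at table level under the middle of the phone tray on its top. y runs along the tray to its open end (roughly the robot's left), x away from the robot to the ledge with the lamp. Body spans x -42 to +145, y -135 to +135 mm; tray floor 72 mm wide (x -36 to +36), level, at z = 70 mm.
- tray_edge (a point): Middle of the tray floor's free edge at its open end: organiser (0, 135, 70) mm, same axes; beyond it a 70 mm drop to the table. Rims 6 mm thick line both long sides of the tray and its closed end (y = -135 mm), tops 12 mm above the floor. The phone has 4 mm to spare at each side: fingers do not fit beside it in the tray.
- lamp_arm (a joint): Swing of the lamp arm about its upright hinge, rad. 0: it points along organiser -x, across the tray; grows anticlockwise from above, toward the tray's closed end; 1.57: it points along organiser -y, behind the tray. Range -0.4 to 2.3, starts -0.3 to 0.4. From about 1.3 on the lamp is no longer above the tray. Moves at about 1 N at the knob and stays where left.
- lamp_hinge (a point): On the hinge axis at arm height: organiser (110, -20, 198) mm. The lamp post below it is 14 mm thick.
- lamp_knob (a point): Grip point, 228 mm up, of the upright round knob on the lamp head: 14 mm thick, 205 to 238 mm high, 130 mm from the hinge axis, can be pinched from above. The head under it is a disc 64 mm across, 176 to 205 mm high; the arm is a flat bar at 198 to 205 mm.
- phone: Dark slab 64 mm wide (x), 148 mm long (y), 8 mm thick, 0.13 to 0.21 kg, screen up (z), its y along the tray to the open end. Origin: centre of its underside, below the centre of mass. Starts with its leading end 8 to 35 mm inside the edge and 75 mm or more of free tray behind it, where closed fingertips fit to push its rear end. It tips off when over 74 mm stand out.
- phone_end (a point): Middle of the phone's leading end face (phone (0, +74, 4) mm), the end that comes out of the tray first.
- charger: Fixed round charging pedestal, 76 mm in diameter and 22 mm high, origin at the centre of its underside on the table.
- charger_top (a point): Centre of the charger's flat top, 22 mm above the table. The phone rests on it with its underside at this height, its ends standing out freely on both sides; any yaw of the phone will do.
- espresso_cup: Bystander: small green and white cup, 64 x 88 x 49 mm, origin under its centre.
- keys: Bystander: bunch of keys, 84 x 118 x 8 mm, lying flat, origin under its centre.
- pen: Bystander: black pen, 12 x 145 x 9 mm, lying flat, origin under its centre.
There are look-alikes about, which are no part of the job. What is meant by the phone is not green, and is the larger of those in its own colour.

How it is judged:
On the way, in this order (a step that is already met when the one before it is completed fails the run):
1. the lamp arm is swung back clear of the tray (arm past 1.2 rad) (value of joint lamp_arm above 1.2 rad), for 0.2 s.
2. the phone has been slid along the tray, still lying in it, until its leading end stands at least 22 mm out past the free edge (y of phone_end in the frame of tray_edge above 0.022 m and z of phone in the frame of tray_edge between -0.006 and 0.005 m and angle between phone's own z axis and vertical below 0.1 rad), for 0.1 s.
3. the phone, still held, is brought down on the charger (within 12 mm of its top) (contact force between the fingers and phone above 0.5 N and horizontal distance between phone and charger_top below 0.03 m and z of phone in the frame of charger_top below 0.012 m), for 0.04 s.
At the end, for the whole second after the job is handed in: The phone lies released and at rest, flat (within 0.08 rad) and screen up on the charger's top (underside within 5 mm of it), its centre within 20 mm of the charger's centre; the lamp arm stands past 1.2 rad; cup, keys and pen are within 30 mm of where they were (horizontal distance between phone and charger_top below 0.02 m and z of phone in the frame of charger_top between -0.005 and 0.005 m and angle between phone's own z axis and vertical below 0.08 rad and linear speed of phone below 0.02 m/s and value of joint lamp_arm above 1.2 rad and distance of each of espresso_cup, keys, pen from where it was at the start of the episode below 0.03 m); the robot touches nothing.
It fails at once if the phone falls to the table (height (world z) of phone below 0.013 m).
It fails at once if the cup, the keys or the pen is shoved more than 30 mm (distance of any of espresso_cup, keys, pen from where it was at the start of the episode above 0.03 m).
It also fails if it takes over 64 s, if anything falls off the work surface, if the arm or the gripper's body presses on something with over 40 N, if the wrist force passes 120 N, or if a joint passes its speed limit or range.

## Working session

There is one attempt and no reset: what is moved stays moved. The work goes in short steps, Python scripts to look and compute and a tool call to move; the robot and the scene stay as the last step left them, time stands still between calls to the robot, and variables do not carry over. Pictures are saved under pics/ and viewed, at most 10 in all, crops included, and the job is handed in when it is done.

Besides the shell and the picture viewer there is one more tool, called in YAML: its name, and indented under it one key for each argument. send_rows: Moves the arm, as the interface text tells. Its arguments: {"type":"object","properties":{"targets":{"type":"array"},"fingers":{"type":"number"},"newtons":{"type":"number"}},"required":["targets"]}

```bash
mkdir -p pics; cat > h.py <<'E'
from plant import *
import numpy as np, cv2
from scipy.spatial.transform import Rotation as R
def cam(n,f=None):
    s=snapshot(n)
    if f: cv2.imwrite('pics/'+f,s['img'])
    np.savez(n+'.npz',**s); return s
def ray(s,u,v):
    T=np.array(s['cam_to_world']); d=T[:3,:3]@np.array([(u-s['cx'])/s['fx'],(v-s['cy'])/s['fy'],1]); return T[:3,3],d/np.linalg.norm(d)
def atz(s,u,v,z):
    o,d=ray(s,u,v); return o+d*(z-o[2])/d[2]
def tri(s1,p1,s2,p2):
    o1,d1=ray(s1,*p1);o2,d2=ray(s2,*p2)
    A=np.stack([d1,-d2],1); t=np.linalg.lstsq(A,o2-o1,rcond=None)[0]
    a=o1+d1*t[0];b=o2+d2*t[1]; return (a+b)/2,np.linalg.norm(a-b)
def proj(s,P):
    T=np.linalg.inv(np.array(s['cam_to_world'])); c=T[:3,:3]@np.array(P)+T[:3,3]; return c[0]/c[2]*s['fx']+s['cx'],c[1]/c[2]*s['fy']+s['cy']
E
python3 - <<'E'
from h import *
for n in("scene","top"):
    s=cam(n,n+'0.png'); print(n,s['fx'],s['cx'],s['cy'],np.round(s['cam_to_world'],3).tolist())
print(get_state())
E
```

```text
scene 392.7832546569307 319.8542033614559 195.902206788931 [[0.721, 0.57, -0.395, 0.875], [0.693, -0.598, 0.403, -0.236], [-0.007, -0.564, -0.826, 0.92], [0.0, 0.0, 0.0, 1.0]]
top 502.4678425456029 323.0310320121146 192.73319612489306 [[0.013, -0.993, 0.121, 0.385], [-1.0, -0.016, -0.016, 0.143], [0.018, -0.121, -0.993, 1.226], [0.0, 0.0, 0.0, 1.0]]
{'clock': 0.1, 'q': array([-1.22921939,  0.68993567, -0.19452113,  1.56622033,  0.15734191,
        0.90252126, -0.21509609]), 'qd': array([ 0.00096656,  0.00012384, -0.00089   , -0.00159893, -0.00053416,
       -0.00073185, -0.00142527]), 'joint_torque': array([-2.53055267e-03, -5.28500140e+01, -1.27114009e+00, -1.53838652e+01,
       -5.25162555e-02,  1.90419662e-03,  7.16474415e-05]), 'tool_pos': array([0.18921803, 0.59507337, 0.23797334]), 'eef_rot': array([ 1.53230056e-01,  9.88190183e-01, -8.42877225e-04, -5.30105611e-05]), 'contact_force': array([ 0.42669181, -0.46940524, -0.2610427 ]), 'moment': array([0.02186709, 0.05199617, 0.03630056]), 'finger_force': 0.0, 'opening': 0.9997908722346392}
```

View pics/scene0.png

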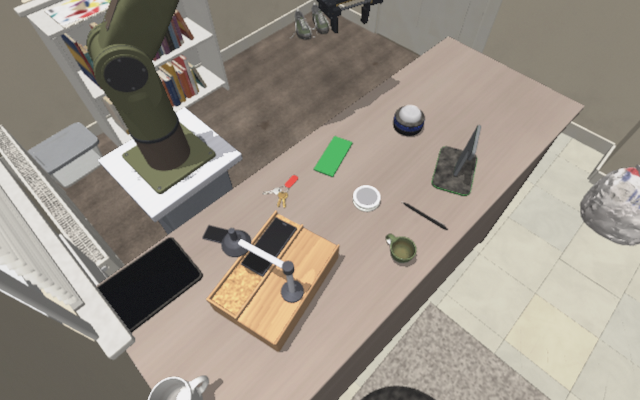

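View pics/top0.png

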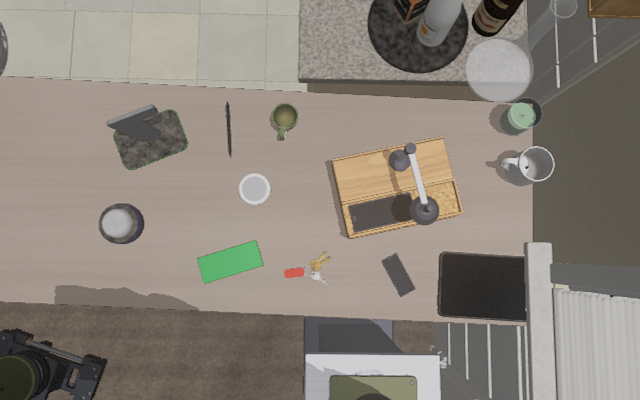

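Dark slabs in the top view are at (382,212) in the tray and a smaller one at (398,274) on the table. There is a green slab at (230,261) and a tablet at (482,286). The phone is the one in the tray: dark, larger than its twin, with organiser geometry that matches. The charger is the white disc at top (255,189) / scene (367,198). I'll enlarge both to confirm.

```bash
python3 - <<'E'
import numpy as np,cv2
a=np.load('top.npz')['img'][120:250,230:480]; b=np.load('scene.npz')['img'][170:350,200:400]
cv2.imwrite('pics/a.png',cv2.resize(a,None,fx=3.2,fy=3.2,interpolation=cv2.INTER_CUBIC))
cv2.imwrite('pics/b.png',cv2.resize(b,None,fx=3.2,fy=3.2,interpolation=cv2.INTER_CUBIC))
E
```

```text
(no output)
```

View pics/a.png

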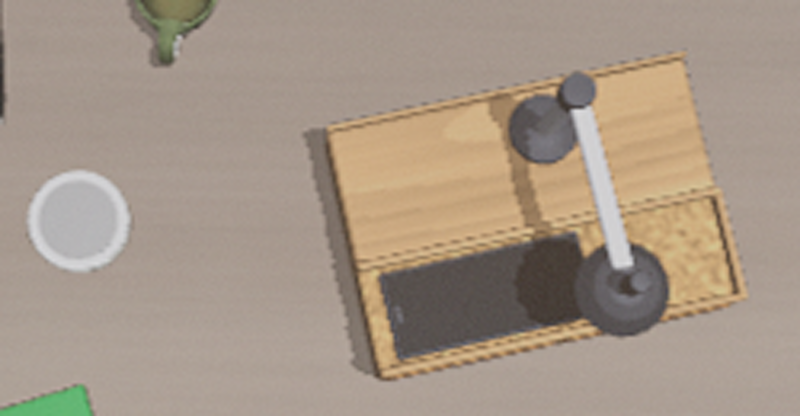

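View pics/b.png

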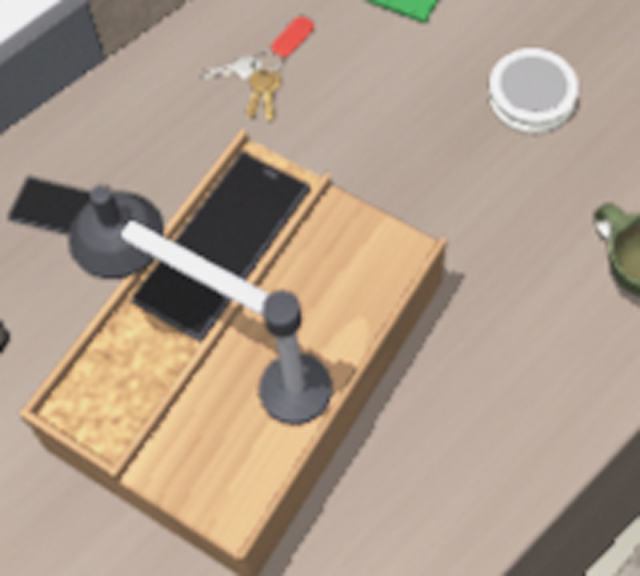

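Confirmed: the tray phone lies with its corners at top crop (380,273), (398,360), (580,235) and scene crop (248,153), (310,187), (200,337), (135,300). The charger disc is at crop (79,220) / (534,86), and the knob top at (637,278) / (101,192). Next: triangulate, check heights and fit the organiser pose.

```bash
cat > m.py <<'E'
from h import *
from scipy.optimize import least_squares
t=dict(np.load('top.npz'));s=dict(np.load('scene.npz'))
P=lambda o,u,v:(o[0]+(u+.5)/3.2-.5,o[1]+(v+.5)/3.2-.5)
ta=lambda u,v:P((230,120),u,v); sb=lambda u,v:P((200,170),u,v)
pts={'phF_near':((398,360),(248,153)),'phF_far':((380,273),(310,187)),'charger':((79,220),(534,86)),
'knob':((637,277),(101,192)),'nearOpen':((380,377),(243,133)),'farOpen':((328,128),(445,243)),'nearClosed':((745,296),(25,415)),'hinge':((579,88),(282,300))}
for k,(a,b) in pts.items():
    p,e=tri(t,ta(*a),s,sb(*b)); print(k,np.round(p,4),'gap',round(e,4))
obs=[(t,ta(380,377),(-42,135,82)),(s,sb(243,133),(-42,135,82)),(t,ta(745,296),(-42,-135,82)),(s,sb(25,415),(-42,-135,82)),
(t,ta(357,266),(39,135,82)),(s,sb(325,180),(39,135,82))]
def W(p,q):
    c,n=np.cos(p[2]),np.sin(p[2]);x,y,z=np.array(q)/1e3; return np.array([p[0]+c*x-n*y,p[1]+n*x+c*y,z])
f=lambda p:np.concatenate([np.subtract(proj(c,W(p,q)),uv) for c,uv,q in obs])
r=least_squares(f,[.4,.1,0]);p=r.x;print('org',np.round(p,4),np.round(r.fun,1))
np.save('org.npy',p)
inv=lambda w:R.from_euler('z',-p[2]).apply(np.array(w)-[p[0],p[1],0])*1e3
for k,a,b in (('phFn',(398,360),(248,153)),('phFf',(380,273),(310,187))):print(k,[np.round(inv(atz(c,*x,.078)),1) for c,x in((t,ta(*a)),(s,sb(*b)))])
print('rear',np.round(inv(atz(t,*ta(580,235),.078)),1),[np.round(inv(atz(s,*sb(*x),.078)),1) for x in((200,337),(135,300))])
print('farOpen',np.round(inv(tri(t,ta(328,128),s,sb(445,243))[0]),1))
H=W(p,(110,-20,198));k=[atz(t,*ta(637,277),.238),atz(s,*sb(101,192),.238)]
print('hinge',H); print(k)
for q in k+[tri(t,ta(637,277),s,sb(101,192))[0]]:
    o=inv(q)-[110,-20,0]; print('knob r',np.hypot(o[0],o[1]),'ang',np.arctan2(-o[1],-o[0]))
for c,x in ((t,ta(79,220)),(s,sb(534,86))):print('ch',atz(c,*x,.022))
print('edge',W(p,(0,135,70)))
E
python3 m.py
```

```text
phF_near [0.4364 0.0538 0.0723] gap 0.0037
phF_far [0.4972 0.0659 0.0771] gap 0.0003
charger [0.5397 0.29   0.0198] gap 0.0005
knob [ 0.4802 -0.0833  0.2407] gap 0.0033
nearOpen [0.4225 0.0648 0.0746] gap 0.0012
farOpen [0.6031 0.1042 0.0722] gap 0.0006
nearClosed [ 0.4847 -0.1962  0.079 ] gap 0.0009
hinge [ 0.6043 -0.0512  0.2182] gap 0.0
org [ 0.4952 -0.0573  0.2307] [ 0.6 -0.3  0.1 -1.3  1.2 -0.4 -1.2  0.4 -0.1 -0.3  1.7 -1.9]
phFn [array([-33.4, 121. ,  78. ]), array([-28. , 120.2,  78. ])]
phFf [array([ 30.1, 119.7,  78. ]), array([ 30.3, 119.1,  78. ])]
rear [ 26.1 -27.5  78. ] [array([ 28.7, -24.3,  78. ]), array([-28.7, -24.8,  78. ])]
farOpen [142.  132.6  72.2]
hinge [ 0.60685265 -0.05164784  0.198     ]
[array([ 0.48139739, -0.08247579,  0.238     ]), array([ 0.47765571, -0.08402786,  0.238     ])]
knob r 129.1874051162156 ang 0.010211957148727621
knob r 133.1927830054431 ang 0.01482454000950824
knob r 130.50185187086993 ang 0.014207637407842635
ch [0.53928396 0.2895641  0.022     ]
ch [0.54067176 0.28890548 0.022     ]
edge [0.46431943 0.07408712 0.07      ]
```

Everything checks against the given sizes: knob height 0.241, radius 130 mm; phone height 0.072–0.077, width ~60, length 147 mm; charger top 0.020. The lamp arm is at about 0.01 rad. Now a helper to convert world targets into the moves' axes and units.

```bash
cat >> h.py <<'E'
def g(targets):
    """targets: (x,y,z,angle of tool y axis in world, tool down) -> shift/0.3, turn/pi from the present pose"""
    st=get_state(); R0=R.from_quat(st['eef_rot'])
    for x,y,z,a in targets:
        Y=np.array([np.cos(a),np.sin(a),0]);Z=np.array([0,0,-1.]);M=R.from_matrix(np.stack([np.cross(Y,Z),Y,Z],1))
        print(np.round(R0.inv().apply(np.array([x,y,z])-st['tool_pos'])/.3,3).tolist(),np.round((R0.inv()*M).as_rotvec()/np.pi,3).tolist())
def st():
    s=get_state();print({k:np.round(s[k],3).tolist() for k in('clock','q','tool_pos','eef_rot','contact_force','opening','finger_force')})
E
python3 - <<'E'
from h import *
A=np.pi/2+.2307
g([(.35,.4,.32,A),(.45,.2,.32,A),(.480,-.083,.30,A),(.480,-.083,.211,A)])
E
```

```text
[-0.708, -0.458, -0.273] [-0.001, -0.0, -0.171]
[-1.227, -0.992, -0.272] [-0.001, -0.0, -0.171]
[-1.608, -1.861, -0.203] [-0.001, -0.0, -0.171]
[-1.608, -1.86, 0.093] [-0.001, -0.0, -0.171]
```

send_rows:
  targets:
    - [[-0.2,-0.13,-0.2],[0,0,-0.05]]
    - [[-0.4,-0.26,-0.27],[0,0,-0.1]]
    - [[-0.55,-0.36,-0.27],[0,0,-0.15]]
    - [[-0.708,-0.458,-0.27],[0,0,-0.171]]
    - [[-0.85,-0.6,-0.27],[0,0,-0.171]]
    - [[-0.98,-0.74,-0.27],[0,0,-0.171]]
    - [[-0.98,-0.74,-0.27],[0,0,-0.171]]
    - [[-0.98,-0.74,-0.27],[0,0,-0.171]]
  fingers: 0.6

```text
clock: 1.1
tool_pos: [0.4025, 0.2945, 0.3196]
eef_rot: [-0.113, 0.994, 0.0, -0.0]
contact_force: [-0.6, 0.2, -0.8]
opening: 0.599
finger_force: 0.0
```

```bash
python3 - <<'E'
from h import *
A=np.pi/2+.2307
st(); g([(.45,.1,.30,A),(.480,-.083,.29,A),(.480,-.083,.211,A)])
E
```

```text
{'clock': 1.1, 'q': [-0.463, 0.436, -0.391, 1.819, 0.203, 0.925, 0.854], 'tool_pos': [0.402, 0.295, 0.32], 'eef_rot': [-0.113, 0.994, 0.0, -0.0], 'contact_force': [-0.64, 0.247, -0.755], 'opening': 0.599, 'finger_force': 0.0}
[-0.008, -0.667, 0.065] [0.0, -0.0, -0.001]
[0.032, -1.284, 0.098] [0.0, -0.0, -0.001]
[0.032, -1.284, 0.362] [0.0, -0.0, -0.001]
```

send_rows:
  targets:
    - [[0,-0.15,0.03],[0,0,0]]
    - [[0,-0.33,0.06],[0,0,0]]
    - [[0,-0.5,0.065],[0,0,0]]
    - [[0,-0.67,0.065],[0,0,0]]
    - [[0.02,-0.84,0.08],[0,0,0]]
    - [[0.032,-1.0,0.09],[0,0,0]]
    - [[0.032,-1.0,0.09],[0,0,0]]

```text
clock: 1.98
tool_pos: [0.4616, -0.0007, 0.2922]
eef_rot: [-0.113, 0.994, -0.0, -0.0]
contact_force: [0.7, 0.6, -0.1]
opening: 0.598
finger_force: 0.0
```

send_rows:
  targets:
    - [[0,-0.15,0],[0,0,0]]
    - [[0,-0.284,0.01],[0,0,0]]
    - [[0,-0.284,0.01],[0,0,0]]

```text
clock: 2.35
tool_pos: [0.4815, -0.0821, 0.2894]
eef_rot: [-0.114, 0.993, 0.0, 0.0]
contact_force: [0.1, 0.7, 0.1]
opening: 0.599
finger_force: 0.0
```

```bash
python3 - <<'E'
from h import *
A=np.pi/2+.2307
st(); g([(.480,-.083,.211,A)])
s=cam('scene')['img'][150:300,150:350]; t=cam('top')['img'][120:270,350:550]
cv2.imwrite('pics/k.png',cv2.resize(np.hstack([s,t]),None,fx=2,fy=2,interpolation=cv2.INTER_CUBIC))
E
```

```text
{'clock': 2.35, 'q': [0.311, 0.455, -0.354, 1.894, 0.208, 0.827, 1.648], 'tool_pos': [0.482, -0.082, 0.289], 'eef_rot': [-0.114, 0.993, 0.0, 0.0], 'contact_force': [0.116, 0.665, 0.058], 'opening': 0.599, 'finger_force': 0.0}
[0.006, -0.002, 0.261] [0.0, 0.0, -0.001]
```

View pics/k.png

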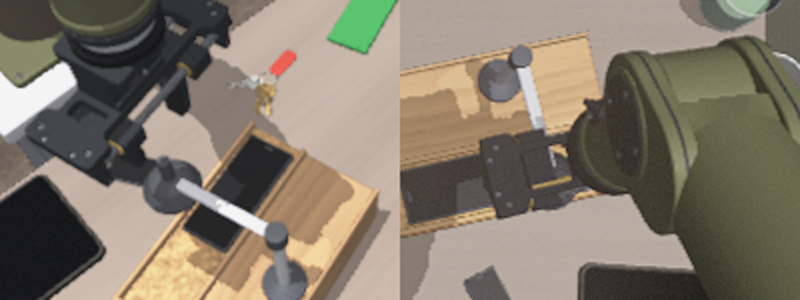

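The picture shows the open fingers straddling the knob (scene crop ~(165,165)). Descend and pinch.

send_rows:
  targets:
    - [[0.006,0,0.13],[0,0,0]]
    - [[0.006,0,0.255],[0,0,0]]
    - [[0.006,0,0.255],[0,0,0]]

```text
clock: 2.82
tool_pos: [0.4773, -0.0796, 0.2117]
eef_rot: [-0.117, 0.993, 0.001, -0.002]
contact_force: [0.1, 0.2, -0.1]
opening: 0.598
finger_force: 0.0
```

send_rows:
  targets:
    - [[0,0,0],[0,0,0]]
    - [[0,0,0],[0,0,0]]
    - [[0,0,0],[0,0,0]]
    - [[0,0,0],[0,0,0]]
    - [[0,0,0],[0,0,0]]
  fingers: 0
  newtons: 15

```text
clock: 3.45
tool_pos: [0.4791, -0.0829, 0.2137]
eef_rot: [-0.114, 0.993, -0.0, 0.0]
contact_force: [-1.0, 0.1, 4.4]
opening: 0.154
finger_force: 15.0
```

```bash
python3 - <<'E'
from h import *
A=np.pi/2+.2307
p=np.load('org.npy'); s=get_state(); st(); T=s['tool_pos']
c,n=np.cos(p[2]),np.sin(p[2]); M=np.array([[c,-n],[n,c]])
W=lambda q:p[:2]+M@np.array(q)/1e3
o=M.T@(T[:2]-W((110,-20))); a0=np.arctan2(-o[1],-o[0]); r=np.hypot(*o)*1e3; print(a0,r)
A=np.arctan2(*R.from_quat(s['eef_rot']).as_matrix()[1::-1,1])
g([(*W((110-r*np.cos(a),-20-r*np.sin(a))),T[2],A) for a in np.linspace(a0,1.98,11)[1:]])
E
```

```text
{'clock': 3.45, 'q': [0.275, 0.56, -0.308, 2.0, 0.281, 0.621, 1.581], 'tool_pos': [0.479, -0.083, 0.214], 'eef_rot': [-0.114, 0.993, -0.0, 0.0], 'contact_force': [-0.972, 0.127, 4.384], 'opening': 0.154, 'finger_force': 15.0}
0.00901566824269801 131.54236200040032
[-0.009, -0.086, 0.0] [-0.0, 0.0, 0.0]
[-0.035, -0.168, 0.0] [-0.0, 0.0, 0.0]
[-0.077, -0.244, 0.0] [-0.0, 0.0, 0.0]
[-0.133, -0.31, 0.0] [-0.0, 0.0, 0.0]
[-0.2, -0.363, 0.0] [-0.0, 0.0, 0.0]
[-0.277, -0.403, 0.0] [-0.0, 0.0, 0.0]
[-0.36, -0.427, 0.0] [-0.0, 0.0, 0.0]
[-0.446, -0.434, 0.001] [-0.0, 0.0, 0.0]
[-0.531, -0.424, 0.001] [-0.0, 0.0, 0.0]
[-0.614, -0.397, 0.001] [-0.0, 0.0, 0.0]
```

Pinched: opening 0.154 × 88 ≈ 13.6 mm, which is the knob. Swing it.

send_rows:
  targets:
    - [[-0.009,-0.086,0],[0,0,0]]
    - [[-0.035,-0.168,0],[0,0,0]]
    - [[-0.077,-0.244,0],[0,0,0]]
    - [[-0.133,-0.31,0],[0,0,0]]
    - [[-0.2,-0.363,0],[0,0,0]]
    - [[-0.277,-0.403,0],[0,0,0]]
    - [[-0.36,-0.427,0],[0,0,0]]
    - [[-0.446,-0.434,0],[0,0,0]]
    - [[-0.531,-0.424,0],[0,0,0]]
    - [[-0.614,-0.397,0],[0,0,0]]
    - [[-0.614,-0.397,0],[0,0,0]]
    - [[-0.614,-0.397,0],[0,0,0]]

```text
clock: 4.95
tool_pos: [0.6857, -0.158, 0.2135]
eef_rot: [-0.114, 0.993, -0.001, 0.001]
contact_force: [2.9, -2.8, 2.4]
opening: 0.153
finger_force: 15.0
```

send_rows:
  targets:
    - [[0,0,0],[0,0,0]]
    - [[0,0,0],[0,0,0]]
    - [[0,0,-0.2],[0,0,0]]
    - [[0,0,-0.3],[0,0,0]]
    - [[0,0,-0.3],[0,0,0]]
  fingers: 0.5

```text
clock: 5.58
tool_pos: [0.6861, -0.1564, 0.3059]
eef_rot: [-0.114, 0.993, -0.0, 0.002]
contact_force: [-0.2, 0.4, -0.8]
opening: 0.498
finger_force: 0.0
```

```bash
python3 - <<'E'
from h import *
p=np.load('org.npy'); st(); A=np.pi/2+p[2]
c,n=np.cos(p[2]),np.sin(p[2]); M=np.array([[c,-n],[n,c]])
W=lambda q:p[:2]+M@np.array(q)/1e3
for q in ((110-130*np.cos(1.98),-20-130*np.sin(1.98)),(0,-75),(0,-50)):print(W(q))
g([(*W((0,-75)),z,A) for z in(.3,.15,.078)])
s=cam('scene')['img'][100:400,100:400]; t=cam('top')['img'][50:350,280:580]
cv2.imwrite('pics/l.png',cv2.resize(np.hstack([s,t]),None,fx=1.33,fy=1.33,interpolation=cv2.INTER_CUBIC))
E
```

```text
{'clock': 5.575, 'q': [0.307, 0.756, -0.323, 1.203, 0.234, 1.214, 1.786], 'tool_pos': [0.686, -0.156, 0.306], 'eef_rot': [-0.114, 0.993, -0.0, 0.002], 'contact_force': [-0.234, 0.438, -0.78], 'opening': 0.498, 'finger_force': 0.0}
[ 0.68448245 -0.15592446]
[ 0.51234653 -0.13034721]
[ 0.50662901 -0.10600979]
[0.544, 0.216, 0.017] [-0.0, 0.001, -0.0]
[0.547, 0.217, 0.517] [-0.0, 0.001, -0.0]
[0.548, 0.217, 0.757] [-0.0, 0.001, -0.0]
```

View pics/l.png

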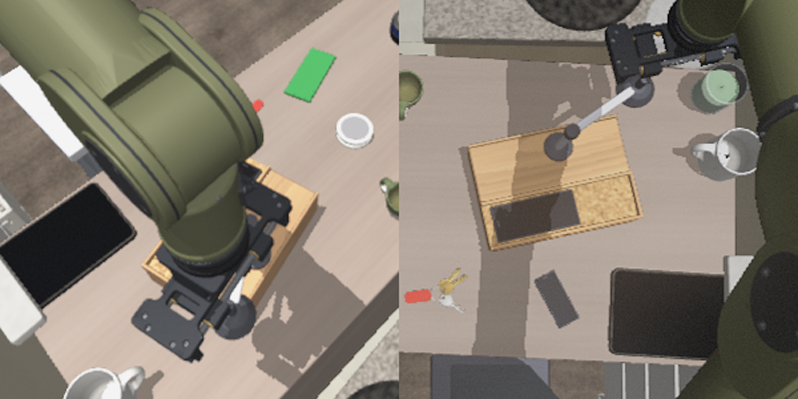

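Lamp is swung back (arm from top crop (572,132) to (640,88)) and the phone is unmoved. Next, closed fingers go into the free tray behind the phone.

send_rows:
  targets:
    - [[0.15,0.06,0],[0,0,0]]
    - [[0.3,0.12,0],[0,0,0]]
    - [[0.43,0.17,0],[0,0,0]]
    - [[0.545,0.217,0.02],[0,0,0]]
    - [[0.545,0.217,0.1],[0,0,0]]
    - [[0.547,0.217,0.25],[0,0,0]]
    - [[0.547,0.217,0.4],[0,0,0]]
    - [[0.547,0.217,0.55],[0,0,0]]
    - [[0.548,0.217,0.65],[0,0,0]]
    - [[0.548,0.217,0.7],[0,0,0]]
    - [[0.548,0.217,0.7],[0,0,0]]
  fingers: 0

```text
clock: 7.05
tool_pos: [0.5092, -0.1304, 0.0921]
eef_rot: [-0.115, 0.993, 0.001, -0.001]
contact_force: [0.5, -0.5, 0.1]
opening: 0.007
finger_force: 0.0
```

```bash
python3 - <<'E'
from h import *
p=np.load('org.npy'); st(); A=np.pi/2+p[2]
c,n=np.cos(p[2]),np.sin(p[2]); M=np.array([[c,-n],[n,c]])
W=lambda q:p[:2]+M@np.array(q)/1e3
g([(*W((0,y)),.0735,A) for y in(-75,-44,5,12)])
E
```

```text
{'clock': 7.05, 'q': [0.289, 0.8, -0.209, 1.977, 0.387, 0.405, 1.584], 'tool_pos': [0.509, -0.13, 0.092], 'eef_rot': [-0.115, 0.993, 0.001, -0.001], 'contact_force': [0.455, -0.46, 0.133], 'opening': 0.007, 'finger_force': 0.0}
[-0.011, -0.002, 0.062] [0.0, -0.001, -0.0]
[-0.01, 0.101, 0.062] [0.0, -0.001, -0.0]
[-0.01, 0.264, 0.062] [0.0, -0.001, -0.0]
[-0.01, 0.288, 0.062] [0.0, -0.001, -0.0]
```

send_rows:
  targets:
    - [[-0.005,0,0.05],[0,0,0]]
    - [[-0.005,0,0.07],[0,0,0]]
    - [[-0.005,0,0.07],[0,0,0]]
    - [[-0.005,0,0.07],[0,0,0]]

```text
clock: 7.55
tool_pos: [0.512, -0.1305, 0.0725]
eef_rot: [-0.114, 0.993, -0.0, 0.0]
contact_force: [0.1, 0.8, 0.5]
opening: 0.004
finger_force: 0.0
```

```bash
python3 - <<'E'
from h import *
p=np.load('org.npy'); st(); A=np.pi/2+p[2]
c,n=np.cos(p[2]),np.sin(p[2]); M=np.array([[c,-n],[n,c]])
W=lambda q:p[:2]+M@np.array(q)/1e3
g([(*W((0,y)),.0735,A) for y in(-75,-44,5,12)])
E
```

```text
{'clock': 7.55, 'q': [0.274, 0.835, -0.187, 1.98, 0.401, 0.36, 1.571], 'tool_pos': [0.512, -0.13, 0.073], 'eef_rot': [-0.114, 0.993, -0.0, 0.0], 'contact_force': [0.125, 0.753, 0.466], 'opening': 0.004, 'finger_force': 0.0}
[-0.001, 0.0, -0.003] [-0.0, 0.0, -0.0]
[-0.001, 0.103, -0.003] [-0.0, 0.0, -0.0]
[-0.001, 0.267, -0.003] [-0.0, 0.0, -0.0]
[-0.001, 0.29, -0.003] [-0.0, 0.0, -0.0]
```

send_rows:
  targets:
    - [[0,0.04,-0.002],[0,0,0]]
    - [[0,0.08,-0.002],[0,0,0]]
    - [[0,0.105,-0.002],[0,0,0]]
    - [[0,0.13,-0.002],[0,0,0]]
    - [[0,0.155,-0.002],[0,0,0]]
    - [[0,0.18,-0.002],[0,0,0]]
    - [[0,0.205,-0.002],[0,0,0]]
    - [[0,0.23,-0.002],[0,0,0]]
    - [[0,0.25,-0.002],[0,0,0]]
    - [[0,0.267,-0.002],[0,0,0]]
    - [[0,0.267,-0.002],[0,0,0]]

```text
clock: 8.93
tool_pos: [0.4933, -0.0516, 0.0727]
eef_rot: [-0.115, 0.993, 0.0, -0.0]
contact_force: [0.1, 0.6, -0.5]
opening: 0.011
finger_force: 0.0
```

```bash
python3 - <<'E'
from h import *
st()
s=cam('scene')['img'][200:310,210:350]; t=cam('top')['img'][160:270,310:450]
cv2.imwrite('pics/p.png',cv2.resize(np.hstack([s,t]),None,fx=2.8,fy=2.8,interpolation=cv2.INTER_CUBIC))
E
```

```text
{'clock': 8.925, 'q': [0.094, 0.815, -0.135, 2.076, 0.37, 0.273, 1.445], 'tool_pos': [0.493, -0.052, 0.073], 'eef_rot': [-0.115, 0.993, 0.0, -0.0], 'contact_force': [0.15, 0.647, -0.521], 'opening': 0.011, 'finger_force': 0.0}
```

View pics/p.png

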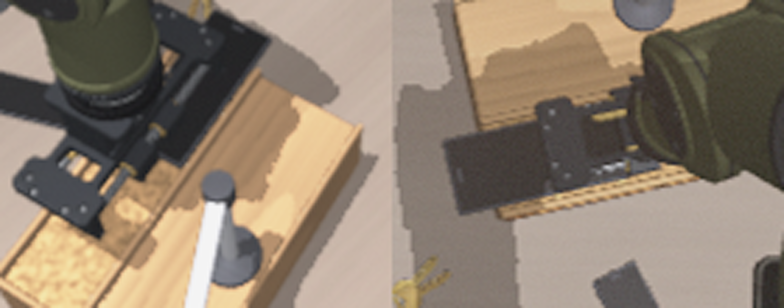

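The phone's leading end now stands out past the edge: top crop corners (445,142) and (461,213), scene crop (270,40). Measuring.

```bash
python3 - <<'E'
from h import *
p=np.load('org.npy');t=dict(np.load('top.npz'));s=dict(np.load('scene.npz'))
inv=lambda w:R.from_euler('z',-p[2]).apply(np.array(w)-[p[0],p[1],0])*1e3
for u,v in((445,142),(461,213)):print(inv(atz(t,310+(u-391.5)/2.8-.5,160+(v+.5)/2.8-.5,.078)))
for u,v in((270,40),):print(inv(atz(s,210+(u+.5)/2.8-.5,200+(v+.5)/2.8-.5,.078)))
print('tcp',inv(get_state()['tool_pos']))
E
```

```text
[ 27.66941073 166.85085679  78.        ]
[-31.69573752 166.69533264  78.        ]
[ 29.13986782 165.69664688  78.        ]
tcp [-0.53425943  5.56465061 72.68412393]
```

The end is 31.5 mm out, so push 28 mm more, to about 60 mm. Then back off and rise.

send_rows:
  targets:
    - [[0,0.02,0],[0,0,0]]
    - [[0,0.04,0],[0,0,0]]
    - [[0,0.06,0],[0,0,0]]
    - [[0,0.075,0],[0,0,0]]
    - [[0,0.086,0],[0,0,0]]
    - [[0,0.093,0],[0,0,0]]
    - [[0,0.093,0],[0,0,0]]
    - [[0,0.093,0],[0,0,0]]
    - [[0,0.04,0],[0,0,0]]
    - [[0,0.0,-0.05],[0,0,0]]
    - [[0,0,-0.2],[0,0,0]]
    - [[0,0,-0.35],[0,0,0]]

```text
clock: 10.52
tool_pos: [0.4933, -0.0542, 0.1788]
eef_rot: [-0.113, 0.994, -0.0, -0.001]
contact_force: [0.6, -0.3, 0.1]
opening: 0.007
finger_force: 0.0
```

send_rows:
  targets:
    - [[0.1,-0.1,-0.15],[0,0,0.05]]
    - [[0.25,-0.2,-0.15],[0,0,0.1]]
    - [[0.35,-0.3,-0.15],[0,0,0.15]]
    - [[0.35,-0.3,-0.15],[0,0,0.2]]
    - [[0.35,-0.3,-0.15],[0,0,0.25]]
    - [[0.35,-0.3,-0.15],[0,0,0.3]]
    - [[0.35,-0.3,-0.15],[0,0,0.35]]
    - [[0.35,-0.3,-0.15],[0,0,0.4]]
    - [[0.35,-0.3,-0.15],[0,0,0.45]]
    - [[0.35,-0.3,-0.15],[0,0,0.5]]
    - [[0.35,-0.3,-0.15],[0,0,0.5]]
  fingers: 1

```text
clock: 11.9
tool_pos: [0.4115, -0.1649, 0.2229]
eef_rot: [0.621, 0.784, -0.0, 0.0]
contact_force: [0.0, 0.3, 0.5]
opening: 1.003
finger_force: 0.0
```

```bash
python3 - <<'E'
from h import *
st()
s=cam('scene')['img'][200:310,210:350]; t=cam('top')['img'][160:270,310:450]
cv2.imwrite('pics/r.png',cv2.resize(np.hstack([s,t]),None,fx=2.8,fy=2.8,interpolation=cv2.INTER_CUBIC))
E
```

```text
{'clock': 11.9, 'q': [0.174, 0.493, 0.154, 2.12, -0.141, 0.538, 0.661], 'tool_pos': [0.412, -0.165, 0.223], 'eef_rot': [0.621, 0.784, -0.0, 0.0], 'contact_force': [0.008, 0.257, 0.478], 'opening': 1.003, 'finger_force': 0.0}
```

View pics/r.png

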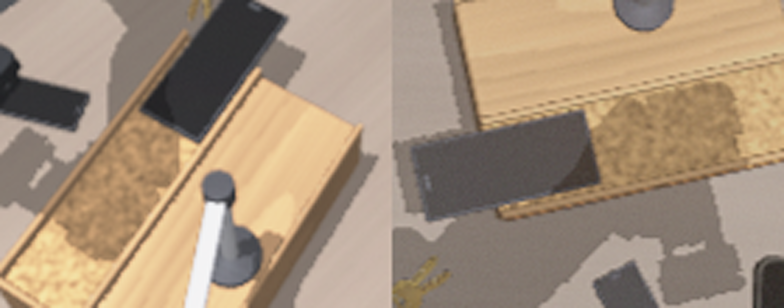

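The phone is clear and out over the edge: top crop corners (413,147), (428,220), (586,110), (600,185); scene (288,18), (198,138), (142,105).

```bash
python3 - <<'E'
from h import *
p=np.load('org.npy');t=dict(np.load('top.npz'));s=dict(np.load('scene.npz'))
inv=lambda w:R.from_euler('z',-p[2]).apply(np.array(w)-[p[0],p[1],0])*1e3
for u,v in((413,147),(428,220),(586,110),(600,185)):print(inv(atz(t,310+(u-391.5)/2.8-.5,160+(v+.5)/2.8-.5,.078)))
for u,v in((288,18),(198,138),(142,105)):print(inv(atz(s,210+(u+.5)/2.8-.5,200+(v+.5)/2.8-.5,.078)))
print(tri(t,(310+(413-391.5)/2.8-.5,160+147.5/2.8-.5),s,(210+288.5/2.8-.5,200+18.5/2.8-.5)))
c,n=np.cos(p[2]),np.sin(p[2]); M=np.array([[c,-n],[n,c]])
W=lambda q:p[:2]+M@np.array(q)/1e3
print(W((-1,161)))
g([(*W((-1,161)),z,p[2]) for z in(.22,.15,.061)])
E
```

```text
[ 29.26918661 193.31565442  78.        ]
[-31.46364855 194.14804506  78.        ]
[28.60946954 47.82884683 78.        ]
[-33.85893416  50.72719119  78.        ]
[ 30.89536538 194.00602519  78.        ]
[27.84467566 51.63689753 78.        ]
[-31.69048535  53.38473277  78.        ]
(array([0.48007365, 0.13820826, 0.07734363]), np.float64(0.0017082498820547999))
[0.45739972 0.09916934]
[0.821, 0.35, 0.009] [-0.0, 0.0, 0.0]
[0.821, 0.35, 0.243] [-0.0, 0.0, 0.0]
[0.821, 0.35, 0.539] [-0.0, 0.0, 0.0]
```

send_rows:
  targets:
    - [[0.15,0.06,0],[0,0,0]]
    - [[0.3,0.12,0],[0,0,0]]
    - [[0.45,0.19,0],[0,0,0]]
    - [[0.6,0.26,0],[0,0,0]]
    - [[0.75,0.32,0.009],[0,0,0]]
    - [[0.821,0.35,0.05],[0,0,0]]
    - [[0.821,0.35,0.15],[0,0,0]]
    - [[0.821,0.35,0.25],[0,0,0]]
    - [[0.821,0.35,0.25],[0,0,0]]
    - [[0.821,0.35,0.25],[0,0,0]]

```text
clock: 13.25
tool_pos: [0.4585, 0.0995, 0.1485]
eef_rot: [0.621, 0.783, 0.0, 0.0]
contact_force: [0.2, -0.0, 0.3]
opening: 1.0
finger_force: 0.0
```

```bash
python3 - <<'E'
from h import *
p=np.load('org.npy')
c,n=np.cos(p[2]),np.sin(p[2]); M=np.array([[c,-n],[n,c]])
W=lambda q:p[:2]+M@np.array(q)/1e3
st();g([(*W((-1,161)),z,p[2]) for z in(.15,.058)])
E
```

```text
{'clock': 13.25, 'q': [-0.406, 0.658, 0.15, 2.123, -0.252, 0.376, 0.178], 'tool_pos': [0.459, 0.1, 0.149], 'eef_rot': [0.621, 0.783, 0.0, 0.0], 'contact_force': [0.192, -0.007, 0.296], 'opening': 1.0, 'finger_force': 0.0}
[-0.0, -0.004, -0.005] [0.0, -0.0, -0.0]
[-0.0, -0.004, 0.302] [0.0, -0.0, -0.0]
```

send_rows:
  targets:
    - [[0,-0.004,0.08],[0,0,0]]
    - [[0,-0.004,0.16],[0,0,0]]
    - [[0,-0.004,0.24],[0,0,0]]
    - [[0,-0.004,0.29],[0,0,0]]
    - [[0,-0.004,0.3],[0,0,0]]
    - [[0,-0.004,0.3],[0,0,0]]

```text
clock: 14.0
tool_pos: [0.4573, 0.0996, 0.0584]
eef_rot: [0.622, 0.783, 0.0, 0.0]
contact_force: [-0.1, -0.6, -0.6]
opening: 1.003
finger_force: 0.0
```

send_rows:
  targets:
    - [[0,0,0],[0,0,0]]
    - [[0,0,0],[0,0,0]]
    - [[0,0,0],[0,0,0]]
    - [[0,0,0],[0,0,0]]
    - [[0,0,0],[0,0,0]]
    - [[0,0,0],[0,0,0]]
  fingers: 0
  newtons: 45

```text
clock: 14.75
tool_pos: [0.457, 0.0997, 0.0579]
eef_rot: [0.621, 0.783, 0.0, 0.0]
contact_force: [-0.6, -0.9, 3.3]
opening: 0.717
finger_force: 45.0
```

Gripped at 63 mm, so it is the phone. Lift gently and carry it towards the charger.

```bash
python3 - <<'E'
from h import *
p=np.load('org.npy');d=np.array([-np.sin(p[2]),np.cos(p[2])])
inv=R.from_euler('z',-p[2]).apply(get_state()['tool_pos']-[p[0],p[1],0])*1e3;print(inv)
x,y=np.array([.540,.2892])+.039*d;print(x,y)
g([(x,y,z,p[2]) for z in(.13,.03,.010)])
E
```

```text
[ -1.30515732 161.57396103  57.91063329]
0.5310806826975606 0.3271663769519611
[0.682, 0.413, -0.24] [0.0, -0.0, -0.0]
[0.682, 0.413, 0.093] [0.0, -0.0, -0.0]
[0.682, 0.413, 0.16] [0.0, -0.0, -0.0]
```

send_rows:
  targets:
    - [[0,0,-0.02],[0,0,0]]
    - [[0,0,-0.05],[0,0,0]]
    - [[0,0,-0.09],[0,0,0]]
    - [[0,0,-0.14],[0,0,0]]
    - [[0,0,-0.19],[0,0,0]]
    - [[0,0,-0.24],[0,0,0]]
    - [[0,0,-0.24],[0,0,0]]
    - [[0,0,-0.24],[0,0,0]]

```text
clock: 15.75
tool_pos: [0.4567, 0.0996, 0.1298]
eef_rot: [0.621, 0.783, -0.0, -0.0]
contact_force: [-0.3, -0.2, -1.7]
opening: 0.717
finger_force: 45.0
```

send_rows:
  targets:
    - [[0.05,0.03,0],[0,0,0]]
    - [[0.13,0.08,0],[0,0,0]]
    - [[0.22,0.135,0],[0,0,0]]
    - [[0.31,0.19,0],[0,0,0]]
    - [[0.4,0.245,0],[0,0,0]]
    - [[0.49,0.3,0],[0,0,0]]
    - [[0.57,0.345,0],[0,0,0]]
    - [[0.63,0.385,0],[0,0,0]]
    - [[0.67,0.405,0],[0,0,0]]
    - [[0.682,0.413,0],[0,0,0]]
    - [[0.682,0.413,0],[0,0,0]]
    - [[0.682,0.413,0],[0,0,0]]

```text
clock: 17.25
tool_pos: [0.5309, 0.3257, 0.1298]
eef_rot: [0.622, 0.783, -0.0, 0.0]
contact_force: [-0.2, -0.1, -1.3]
opening: 0.714
finger_force: 45.0
```

```bash
python3 - <<'E'
from h import *
p=np.load('org.npy');st()
g([(.5311,.3272,z,p[2]) for z in(.13,.03,.010)])
s=cam('scene')['img'][100:250,270:450]; t=cam('top')['img'][100:250,180:360]
cv2.imwrite('pics/c.png',cv2.resize(np.hstack([s,t]),None,fx=2.2,fy=2.2,interpolation=cv2.INTER_CUBIC))
E
```

```text
{'clock': 17.25, 'q': [-0.764, 0.841, 0.257, 1.677, -0.312, 0.664, -0.114], 'tool_pos': [0.531, 0.326, 0.13], 'eef_rot': [0.622, 0.783, -0.0, 0.0], 'contact_force': [-0.165, -0.129, -1.305], 'opening': 0.714, 'finger_force': 44.998}
[0.005, 0.002, -0.001] [-0.0, 0.0, -0.001]
[0.005, 0.002, 0.333] [-0.0, 0.0, -0.001]
[0.005, 0.002, 0.399] [-0.0, 0.0, -0.001]
```

View pics/c.png

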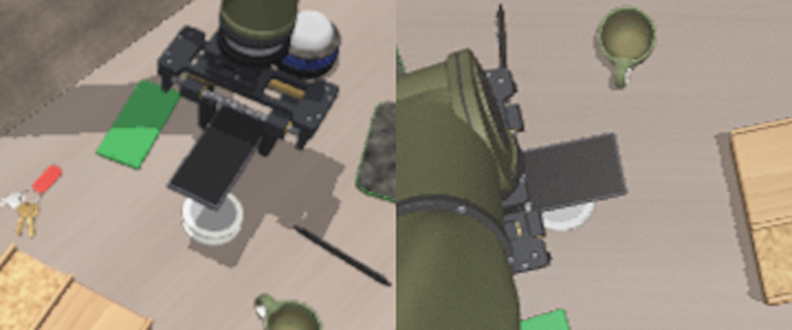

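The phone is held over the charger, rear corners at top crop (613,133), (627,194) and scene crop (222,207), (168,183). I'll check its level and the pen/green slab clearance.

```bash
python3 - <<'E'
from h import *
p=np.load('org.npy');t=dict(np.load('top.npz'));s=dict(np.load('scene.npz'))
for a,b in(((613,133),(222,207)),((627,194),(168,183))):
    ua=(180+(a[0]-395.5)/2.2-.5,100+(a[1]+.5)/2.2-.5);ub=(270+(b[0]+.5)/2.2-.5,100+(b[1]+.5)/2.2-.5)
    q,e=tri(t,ua,s,ub);print(q,e)
    print(atz(t,*ua,.15),R.from_euler('z',-p[2]).apply(q-get_state()['tool_pos'])*1e3)
print('pen',atz(t,230,157,.005),atz(t,228,101,.005),'green',atz(t,262,241,.005),'cup',atz(t,285,138,.03))
E
```

```text
[0.58779854 0.22598972 0.14759946] 0.005439234202308613
[0.58542051 0.2238296  0.15      ] [  32.39085384 -110.37473804   17.65054938]
[0.52582127 0.20960697 0.14985883] 0.002517429361802363
[0.52495113 0.2086567  0.15      ] [ -31.69056081 -112.14906269   19.90991532]
pen [0.61843714 0.35373352 0.005     ] [0.76025292 0.36378756 0.005     ] green [0.41375571 0.26935386 0.005     ] cup [0.66272873 0.21807774 0.03      ]
```

Level within about 1° with lever 39 mm as planned, and the pen end is ~25 mm from the far finger. Lower it.

send_rows:
  targets:
    - [[0.004,0.001,0.06],[0,0,0]]
    - [[0.004,0.001,0.14],[0,0,0]]
    - [[0.004,0.001,0.22],[0,0,0]]
    - [[0.004,0.001,0.29],[0,0,0]]
    - [[0.004,0.001,0.34],[0,0,0]]
    - [[0.004,0.001,0.37],[0,0,0]]
    - [[0.004,0.001,0.385],[0,0,0]]
    - [[0.004,0.001,0.394],[0,0,0]]
    - [[0.004,0.001,0.4],[0,0,0]]
    - [[0.004,0.001,0.4],[0,0,0]]
    - [[0.004,0.001,0.4],[0,0,0]]

```text
clock: 18.73
tool_pos: [0.5314, 0.3284, 0.0103]
eef_rot: [0.621, 0.783, 0.001, 0.0]
contact_force: [-0.6, 0.2, 0.5]
opening: 0.717
finger_force: 45.0
```

The force shows the weight taken by the charger. Release.

send_rows:
  targets:
    - [[0,0,0.002],[0,0,0]]
    - [[0,0,0.002],[0,0,0]]
    - [[0,0,0.002],[0,0,0]]
    - [[0,0,0.002],[0,0,0]]
  fingers: 0.88

```text
clock: 19.23
tool_pos: [0.531, 0.3281, 0.0092]
eef_rot: [0.622, 0.783, 0.0, 0.0]
contact_force: [-0.0, 0.9, -0.6]
opening: 0.878
finger_force: 0.0
```

send_rows:
  targets:
    - [[0,0,-0.06],[0,0,0]]
    - [[0,0,-0.15],[0,0,0]]
    - [[0,0,-0.3],[0,0,0]]
    - [[0,0,-0.5],[0,0,0]]
    - [[0,0,-0.6],[0,0,0]]
    - [[-0.1,0.1,-0.65],[0,0,0]]
    - [[0.2,-0.2,-0.65],[0,0,0]]
    - [[0.35,-0.35,-0.65],[0,0,0]]
    - [[0.5,-0.5,-0.65],[0,0,0]]
    - [[0.5,-0.5,-0.65],[0,0,0]]
    - [[0.5,-0.5,-0.65],[0,0,0]]

```text
clock: 20.6
tool_pos: [0.3448, 0.444, 0.205]
eef_rot: [0.618, 0.786, -0.0, -0.002]
contact_force: [0.5, -0.8, -0.4]
opening: 0.882
finger_force: 0.0
```

```bash
python3 - <<'E'
from h import *
st()
s=cam('scene')['img'][130:340,200:470]; t=cam('top')['img'][80:290,180:450]
cv2.imwrite('pics/f.png',cv2.resize(np.hstack([s,t]),None,fx=1.48,fy=1.48,interpolation=cv2.INTER_CUBIC))
E
```

```text
{'clock': 20.6, 'q': [-1.183, 0.674, 0.329, 1.811, -0.321, 0.71, -0.436], 'tool_pos': [0.345, 0.444, 0.205], 'eef_rot': [0.618, 0.786, -0.0, -0.002], 'contact_force': [0.523, -0.766, -0.366], 'opening': 0.882, 'finger_force': 0.0}
```

View pics/f.png

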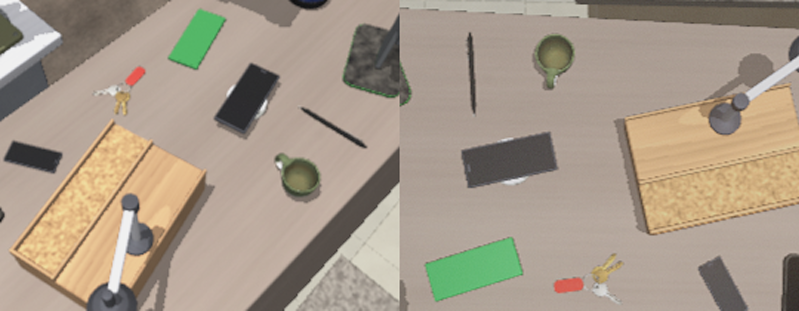

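The phone lies flat on the charger, its centre at top crop (510,159) over the disc visible either side. Cup, keys and pen are untouched, and the lamp is back. Quick centre check, then hand in.

```bash
python3 - <<'E'
from h import *
t=dict(np.load('top.npz'))
c=np.mean([(462,161),(549,133),(557,160),(470,187)],0)
d=atz(t,180+(c[0]-399.1)/1.48-.5,80+(c[1]+.5)/1.48-.5,.03)[:2]-[.540,.2892];print(d)
if np.hypot(*d)<.012: print(finish_job())
E
```

```text
[-1.05002758e-03  7.13886200e-06]
the job is handed in; nothing more can be done
None
```

The phone is on the charger, flat, screen up and released, its centre about 1 mm off by my camera measurement. The lamp is swung back to about 2 rad, cup, keys and pen were left alone, and the job was handed in at about 21 s; the judge's verdict was not reported to me.

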